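# Turn up the oxygen dial four clicks and confirm

## Robot

A 6-joint arm with a two-finger parallel gripper is mounted at the origin on the work surface. World frame = base frame: x ahead of the robot, y to its left, z up, the work surface at z = 0. Lengths are in m, angles in rad, forces in N, time in s.
With the tool pointing down it reaches from about 0.35 to 0.95 m from the base axis. Payload 17.4 kg.
Tool frame: the origin (TCP) lies midway between the tips of the shut fingers; the grasp point (between the pads) lies 19 mm behind it (env.pinch_z is the distance from the TCP to the grasp point, in m); z points along the fingers, y is the line along which they close (so a half turn about z gives the same grasp; the last joint's range is limited). The gripper opens to 93 mm and grips with 3 to 60 N. Pads are 15 mm wide; open, the fingers measure 128 mm over their backs; the gripper's body (75 mm by 188 mm) begins 65 mm behind the grasp point.
Start: joints at [-1.139, 0.116, 1.442, -0, 1.584, -0.038], TCP at [0.306, -0.602, 0.18] pointing down, gripper open.
Joint ranges: [-2.83, 2.83], [-0.83, 2.19], [0.07, 2.5], [-1.14, 4.28], [0.01, 3], [-2.97, 2.97]. Speed limits (rad/s): [1.89, 1.89, 2.22, 3.14, 3.14, 3.14].

## Interface

Orientations are given as a unit quaternion [x, y, z, w].
In Python, from plant import env gives the robot as it stands.
- The arm moves only by the tool drive_tool, never from a script. Its argument "rows" is a list of rows, each a list of 7 numbers: the opening in per cent of the stroke, from 0 (shut) to 100 (fully open), then the shift along the tool's x, y, z in mm, then the turn, a rotation vector about the tool's x, y, z in degrees. A call has 1 to 20 rows; each row is the pose to reach, as a shift and turn from the pose commanded when the call began, along the tool's axes at that moment; what a row does not reach only later rows make up. A row lasts 1/12 s, in which the tool goes at most 41.7 mm and 7.16 degrees, less where a joint would pass 70% of its speed; a pose out of reach is approached as far as the arm can. A call with a gripper value outside its range is refused whole. The fingers move at their own pace and stop on an object; "newtons" is the grip in N (left out, the last holds). Time passes only in rows, so rows that repeat a pose let the fingers close. It gives the time, the measured TCP pose, the force, the opening and the grip force at its end, in the units of the state.
- env.sense(): the state, without advancing time (a new reading comes with each control period).
- env.snapshot(name): name is "side" or "top" or "wrist"; returns the picture (384x512x3 uint8, red, green, blue); there is no depth.
- env.camera_params(name): a dict with "mtx" (3x3 intrinsics, pixels), "rvec" (rotation vector, rad) and "tvec" (3), from world to camera coordinates, as OpenCV has them. Camera axes: x right, y down, z forward; pixel columns grow to the right and rows downward; lengths in m; the calibration is good to about 2 mm. A picture is of the moment at which its call begins: read the wrist's pose just before it. camera_params takes no time and is no camera call; for the wrist camera it gives the pose at the moment of the call.
- env.close_job(): hands the job in; it is judged then, once.
Trained networks look in the newest picture that a camera, given by its name, has taken for a name from the list of things; names that differ only in an ending like _2 or _b are one class to them, and where a whole thing is asked for, a point or a joint stands for the part that bears it (a point fixed in the world has none). Each returns a list of dicts, best first, with "confidence" (0 to 1); they miss things now and then, are a little off and sometimes report something else, mostly with a low value. They report only what shows in the picture. A call takes as long as a camera call.
- env.look_for(camera, name): "xy" ([column, row] in pixels, amid what is visible of it).
- env.mark_of(camera, name): "xy" ([column, row] in pixels: a listed point, or the origin of a listed thing).
The state is a dict: "time": time; "joint_pos": joint angles; "joint_vel": joint speeds; "joint_torque": joint torques, N m; "eef_pos": TCP position; "tool_rot": TCP orientation; "ft_force": force on the tool from outside, world axes, zero at the start; "wrist_torque": the same for the moment, N m; "finger_gap": opening from 0.0 (shut) to 1.0 (fully open); "grip_force": force on a finger pad.
Only numpy, scipy, OpenCV 4.12 (cv2) and the standard library are available. Lean on these libraries where they do the work, as an engineer would, in place of code of your own. Each camera call takes 0.05 s, during which the arm holds its last target. There are 200 camera calls.

## Task

With a fingertip, gently push the lug of the oxygen unit's click-stop dial round clockwise (seen from above) by exactly four clicks from where it stands, without going on to a fifth; then press the confirm button beside it all the way down once and let it come back up. Do not grip the dial, do not lift or shove the unit, and leave the things around it where they are.

Things in the scene. Friction and masses are not known exactly. Their poses are not given: they have to be found in the camera images.
- unit: Oxygen concentrator: a white box with rounded edges standing loose on the counter on four rubber feet, about 2.4 kg; 180 mm along its x, 260 mm along its y, flat top 100 mm above the counter. Origin: centre of its underside; z up. Dial and button are on its top: dial axis at x 0, y +50 mm, button at x 0, y -80 mm in its frame. A grey carry handle sticks out 37 mm from its +x side, below the top.
- dial_axis (a point): Point on the dial's vertical axis, at the height of the dial's flat top face (115 mm above the counter). The dial is a plain grey disc, 92 mm across, 12 mm thick, on a 3 mm bezel of 102 mm diameter; black marks on the case around it show the ten settings (longer = more oxygen). Turns with the unit, not with the dial.
- lug (a point): Finger lug of the dial: an upright grey round post, 12 mm in diameter, 36 mm from the dial's axis, standing 24 mm above the dial's top face (its top is 139 mm above the counter). The point is on the post's centre line, 12 mm above the dial's top face (127 mm above the counter). It goes round with the dial. Pushing it past a click takes about 6 to 10 N at the lug, then the force drops away.
- dial (a joint): Dial angle in rad, growing clockwise seen from above. Click stops at every 24 degrees (0.419 rad): 0, 0.419, ... 3.770 (ten settings, end stops 0.12 rad beyond the first and last). The dial rests in a stop at the start, one of the first four. Once pushed a little past half-way between two stops (surely by three quarters) it springs on by itself into the next one with a click, away from the finger, and stays there when released.
- confirm (a joint): Confirm button travel in m: 0 up, 0.006 fully down; springs back up; 5 N holds it fully down.
- confirm_top (a point): Centre of the top face of the confirm button: a white round cap of 28 mm diameter in a grey housing on the unit's top, 130 mm from the dial's axis. Pressed straight down.
- sanitiser: Bystander: closed clear bottle, 56 mm diameter, 140 mm tall, on the counter at the dial end of the unit. Origin: centre of its underside, z up.
- oximeter: Bystander: small white clip-on fingertip meter, 60 x 34 x 31 mm, on the counter at the button end. Origin: centre of its underside, z up.
- tape: Bystander: roll of paper tape lying flat, 84 mm diameter, 24 mm high, on the counter at the button end. Origin: centre of its underside, z up.

How it is judged:
On the way, in this order (a step that is already met when the one before it is completed fails the run):
1. the dial stands four clicks clockwise of its start, the button not pressed (distance of lug from where it was at the start of the episode between 0.05 and 0.057 m and value of joint confirm below 0.002 m), for 0.3 s.
2. the confirm button is pressed all the way down (value of joint confirm above 0.0045 m), for 0.05 s.
At the end, for the whole second after the job is handed in: The dial rests in the fourth click stop clockwise of where it started (lug 50 to 57 mm in a straight line from its start, that is 96 degrees give or take 8), the button has been pressed and is up again (under 1.5 mm), and the unit stands within 10 mm of its place (distance of lug from where it was at the start of the episode between 0.05 and 0.057 m and velocity of joint dial between -0.05 and 0.05 rad/s and value of joint confirm below 0.0015 m and distance of unit from where it was at the start of the episode below 0.01 m and linear speed of unit below 0.01 m/s); the robot touches nothing.
It fails at once if the dial was turned on past the fourth click towards a fifth (distance of lug from where it was at the start of the episode above 0.0597 m).
It fails at once if the dial was pinched or pushed hard (over 25 N) (contact force between the fingers and dial above 25 N).
It fails at once if the unit was shoved or lifted (distance of unit from where it was at the start of the episode above 0.012 m or angle between unit's own z axis and vertical above 0.06 rad).
It fails at once if a bystander was moved, lifted or tipped (distance of any of sanitiser, oximeter, tape from where it was at the start of the episode above 0.02 m or angle between sanitiser's own z axis and vertical above 0.3 rad).
It also fails if it takes over 51 s, if anything falls off the work surface, if the arm or the gripper's body presses on something with over 40 N, if the wrist force passes 120 N, or if a joint passes its speed limit or range.

## Working session

There is one attempt and no reset: what is moved stays moved. The work goes in short steps, Python scripts to look and compute and a tool call to move; the robot and the scene stay as the last step left them, time stands still between calls to the robot, and variables do not carry over. Pictures are saved under pics/ and viewed, at most 10 in all, crops included, and the job is handed in when it is done.

Besides the shell and the picture viewer there is one more tool, called after "Emit:" in YAML: its name, and indented under it one key for each argument. drive_tool: Moves the arm, as the interface text tells. Its arguments: {"type":"object","properties":{"rows":{"type":"array","items":{"type":"array","items":{"type":"number"}}},"newtons":{"type":"number"}},"required":["rows"]}

```bash
mkdir -p pics; cat > h.py <<'E'
import numpy as np, cv2
from plant import env
def ray(cam,xy,z,p=None):
    p=p or env.camera_params(cam)
    K=np.array(p["mtx"],float);R=cv2.Rodrigues(np.array(p["rvec"],float))[0];t=np.array(p["tvec"],float).ravel()
    d=R.T@np.linalg.inv(K)@np.array([xy[0],xy[1],1.]);o=-R.T@t
    return o+d*(z-o[2])/d[2]
Z=dict(unit=0,dial_axis=.115,lug=.127,confirm_top=None,sanitiser=0,oximeter=0,tape=0)
def snap(cam,f):
    im=env.snapshot(cam);cv2.imwrite("pics/"+f,im[:,:,::-1]);return im
E
python3 - <<'E'
from h import *
ims=[snap(c,c+"0.png") for c in("top","side")]
cv2.imwrite("pics/both.png",cv2.resize(np.vstack(ims)[:,:,::-1],None,fx=.78,fy=.78))
for c in("top","side"):
  for n,z in Z.items():
    z=.11 if z is None else z
    for r in env.mark_of(c,n)[:2]: print(c,n,np.round(r["xy"],1),round(r["confidence"],2),ray(c,r["xy"],z).round(4))
s=env.sense();print(s["time"],s["eef_pos"],s["tool_rot"])
E
```

```text
top unit [298.1 210.2] 0.89 [ 0.5688 -0.0384  0.    ]
top dial_axis [282.8 221.6] 0.77 [0.5411 0.0051 0.115 ]
top lug [266.1 224.8] 0.68 [0.5345 0.0419 0.127 ]
top confirm_top [334.3 200.9] 0.63 [ 0.5862 -0.1101  0.11  ]
top confirm_top [220.  231.2] 0.31 [0.5208 0.1443 0.11  ]
top sanitiser [213.9 226.8] 0.66 [0.5285 0.1742 0.    ]
top oximeter [382.2 208.7] 0.93 [ 0.571  -0.2499  0.    ]
top tape [370.4 156.3] 0.6 [ 0.7046 -0.2244  0.    ]
side unit [296.9 217.5] 0.89 [ 0.5682 -0.0351  0.    ]
side dial_axis [303.5 183.2] 0.6 [0.5446 0.0166 0.115 ]
side lug [304. 186.] 0.62 [0.5346 0.0482 0.127 ]
side confirm_top [299.7 154.3] 0.61 [ 0.5952 -0.1188  0.11  ]
side sanitiser [281.2 285.3] 0.66 [0.5271 0.1768 0.    ]
side tape [271.4 169.2] 0.57 [ 0.7039 -0.2321  0.    ]
side tape [298. 153.] 0.29 [ 0.6715 -0.3616  0.    ]
0.8 [ 0.3055776  -0.6018835   0.18007112] [ 9.72533871e-01  2.32761402e-01 -1.10822735e-05  1.94704655e-05]
```

View pics/both.png

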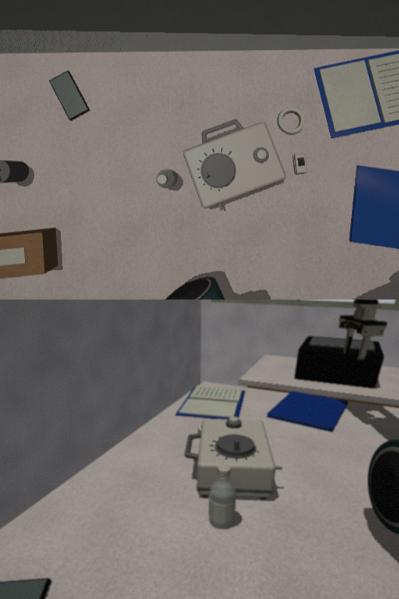

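The top view shows the unit with its handle on the far side. The dial is at about (218,170) in the half-scale view with the lug on its left, and the button is at (261,155). The sanitiser is to the left at (167,178), and the oximeter and tape are to the right. The distance from dial to button comes out near 0.13 m, as given. Next I go above the dial with the fingers shut.

Emit:
drive_tool:
  rows:
    - [0,0,0,-100,0,0,0]
    - [0,0,0,-120,0,0,0]
    - [0,0,0,-120,0,0,0]
    - [0,450,-444,-120,0,0,-90]
    - [0,450,-444,-120,0,0,-90]
    - [0,450,-444,-120,0,0,-90]
    - [0,450,-444,-120,0,0,-90]
    - [0,450,-444,-120,0,0,-90]
    - [0,450,-444,-120,0,0,-90]
    - [0,450,-444,-120,0,0,-90]
    - [0,450,-444,-120,0,0,-90]
    - [0,450,-444,-120,0,0,-90]
    - [0,450,-444,-120,0,0,-90]
    - [0,450,-444,-120,0,0,-90]
    - [0,450,-444,-120,0,0,-90]
    - [0,450,-444,-120,0,0,-90]
    - [0,450,-444,-120,0,0,-90]
    - [0,450,-444,-120,0,0,-90]
    - [0,450,-444,-120,0,0,-90]
    - [0,450,-444,-120,0,0,-90]

```text
time: 2.47
eef_pos: [0.5062, -0.0001, 0.2998]
tool_rot: [0.522, 0.853, -0.0, -0.0]
ft_force: [-0.4, -0.5, -0.3]
finger_gap: 0.005
grip_force: 0.0
```

```bash
cat >> h.py <<'E'
def marks(c,names=("unit","dial_axis","lug","confirm_top")):
    p=env.camera_params(c)
    for n in names:
        z=Z[n] if Z[n] is not None else .11
        for r in env.mark_of(c,n)[:1]: print(c,n,np.round(r["xy"],1),round(r["confidence"],2),ray(c,r["xy"],z,p).round(4))
def st():
    s=env.sense();q=s["tool_rot"];hd=np.degrees(np.arctan2(2*(q[0]*q[1]+q[2]*q[3]),1-2*(q[1]**2+q[2]**2)))
    print("t",round(s["time"],2),"tcp",np.round(s["eef_pos"],4),"hd",hd.round(1),"F",np.round(s["ft_force"],1),"j",np.round(s["joint_pos"],2),"gap",s["finger_gap"])
E
python3 - <<'E'
from h import *
st()
for i in range(2):
  snap("wrist","w1.png");marks("wrist")
p=env.camera_params("wrist");print(-cv2.Rodrigues(np.array(p["rvec"]))[0].T@np.array(p["tvec"]).ravel())
E
```

```text
t 2.47 tcp [ 5.062e-01 -1.000e-04  2.998e-01] hd 117.1 F [-0.4 -0.5 -0.3] j [-0.05 -0.26  1.6   0.    1.8  -0.52] gap 0.005378488682235564
wrist unit [277.9 190.8] 0.73 [ 0.5701 -0.0418  0.    ]
wrist dial_axis [290.9 171.4] 0.79 [0.5504 0.0112 0.115 ]
wrist unit [277.2 183.9] 0.66 [ 0.5637 -0.0345  0.    ]
wrist dial_axis [293.2 168.4] 0.76 [0.5511 0.0136 0.115 ]
wrist lug [297.4 138.3] 0.92 [0.5362 0.0478 0.127 ]
[0.4725488  0.06438109 0.50477292]
```

View pics/w1.png

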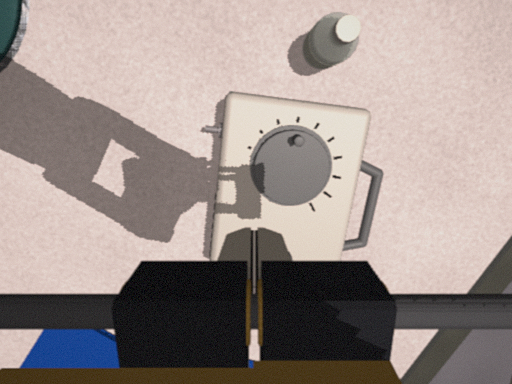

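The wrist view shows the dial disc centred near (291,167), with the lug at about (298,140). The button is hidden behind the fingers. I rectify the picture to the plane of the dial top and fit the circle there.

```bash
cat >> h.py <<'E'
def rect(cam,im,z,c,half=.09,s=.0005,p=None):
    """ortho view of plane z: up=+x, left=+y, s m/px, centred on c"""
    p=p or env.camera_params(cam);n=int(2*half/s);a=np.array([[0,0],[n,0],[n,n],[0,n]],np.float32)
    w=np.array([[c[0]+half-v*s,c[1]+half-u*s,z] for u,v in a])
    q=cv2.projectPoints(w,np.array(p["rvec"],float),np.array(p["tvec"],float),np.array(p["mtx"],float),None)[0].reshape(-1,2).astype(np.float32)
    return cv2.warpPerspective(im,cv2.getPerspectiveTransform(q,a),(n,n))
def circ(im,c,R,half=.09,s=.0005,th=25):
    g=cv2.GaussianBlur(cv2.cvtColor(im,cv2.COLOR_RGB2GRAY),(0,0),2)
    r=cv2.HoughCircles(g,cv2.HOUGH_GRADIENT_ALT,1.5,20,param1=80,param2=.5,minRadius=int(R/s*.9),maxRadius=int(R/s*1.15))
    if r is not None:
        for u,v,rr in r.reshape(-1,r.shape[-1])[:3,:3]: print("circle",round(c[0]+half-v*s,4),round(c[1]+half-u*s,4),"r",round(rr*s,4))
E
python3 - <<'E'
from h import *
c=(.55,.01);ims=[]
for cam,f in(("wrist","w1.png"),("top","top0.png")):
  im=cv2.imread("pics/"+f)[:,:,::-1].copy()
  r=rect(cam,im,.115,c);print(cam);circ(r,c,.046);ims.append(r)
cv2.imwrite("pics/r1.png",np.hstack(ims)[:,:,::-1])
E
```

```text
wrist
circle 0.547 0.0137 r 0.0485
top
circle 0.5515 0.0137 r 0.0482
```

View pics/r1.png

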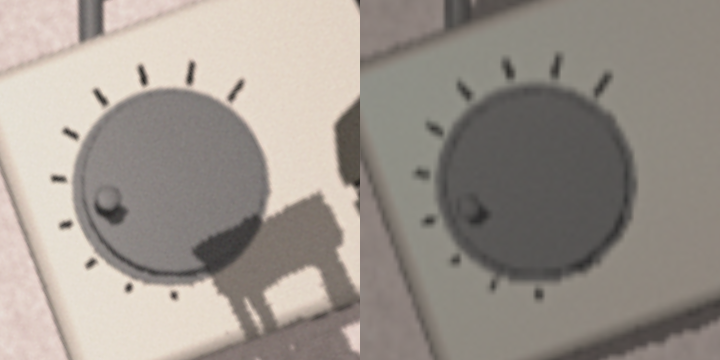

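The axis comes out at about (0.549, 0.0135). The lug is at the fourth mark, heading about 110° from the axis, with r ≈ 36 mm as it should be. I turn the tool so that its flat −x face pushes the lug, and go down behind it.

Emit:
drive_tool:
  rows:
    - [0,31,23,100,0,0,-83]
    - [0,31,23,100,0,0,-83]
    - [0,31,23,100,0,0,-83]
    - [0,31,23,100,0,0,-83]
    - [0,31,23,100,0,0,-83]
    - [0,31,23,100,0,0,-83]
    - [0,31,23,100,0,0,-83]
    - [0,31,23,100,0,0,-83]
    - [0,31,23,100,0,0,-83]
    - [0,31,23,100,0,0,-83]
    - [0,31,23,100,0,0,-83]
    - [0,31,23,100,0,0,-83]
    - [0,31,23,100,0,0,-83]
    - [0,31,23,100,0,0,-83]

```text
time: 4.13
eef_pos: [0.5123, 0.0356, 0.2001]
tool_rot: [-0.171, 0.985, -0.0, 0.0]
ft_force: [0.1, -0.1, -0.2]
finger_gap: 0.005
grip_force: 0.0
```

```bash
cat >> h.py <<'E'
A=np.array([.549,.0135])
def goal(phi,off,z=.123,r=.036,hd0=None,pos0=None):
    """row from the given/current pose: TCP `off` m behind lug at phi deg, -x face square to push"""
    s=env.sense();p=np.array(s["eef_pos"]);q=s["tool_rot"]
    h=np.arctan2(2*(q[0]*q[1]+q[2]*q[3]),1-2*(q[1]**2+q[2]**2))
    f=np.radians(phi);u=np.array([np.cos(f),np.sin(f)]);t=np.array([np.sin(f),-np.cos(f)])
    g=A+r*u-off*t;d=g-p[:2]
    dh=(phi+90-np.degrees(h)+180)%360-180
    return np.round([1e3*(d@[np.cos(h),np.sin(h)]),1e3*(d@[np.sin(h),-np.cos(h)]),1e3*(p[2]-z),-dh],1)
E
python3 - <<'E'
from h import *
st();print(goal(110,.028))
a=snap("wrist","w2.png");b=snap("side","s2.png")
marks("wrist");marks("side",("lug",))
cv2.imwrite("pics/v2.png",cv2.resize(np.hstack([a,b]),(800,300))[:,:,::-1])
E
```

```text
t 4.13 tcp [0.5123 0.0356 0.2001] hd -160.3 F [ 0.1 -0.1 -0.2] j [ 0.02 -0.24  1.75  0.    1.63 -1.9 ] gap 0.004886582453485759
[ 1.1  2.7 77.1 -0.3]
wrist unit [186.7 182.8] 0.8 [ 0.5667 -0.0354  0.    ]
wrist dial_axis [218.6 211.7] 0.71 [0.5478 0.0132 0.115 ]
wrist lug [255.1 218.6] 0.91 [0.5386 0.0458 0.127 ]
wrist confirm_top [256.2 214.2] 0.72 [0.54   0.0475 0.11  ]
side lug [305.4 187. ] 0.78 [0.5311 0.0508 0.127 ]
```

View pics/v2.png

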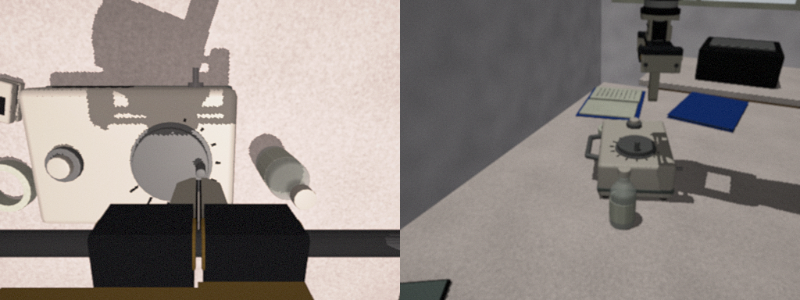

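The wrist view shows the lug just ahead of the shut tips at about (200,168) in the half-scale view, and the button at (63,163). I go down.

Emit:
drive_tool:
  rows:
    - [0,1,3,30,0,0,0]
    - [0,1,3,55,0,0,0]
    - [0,1,3,70,0,0,0]
    - [0,1,3,77,0,0,0]
    - [0,1,3,77,0,0,0]

```text
time: 4.9
eef_pos: [0.5097, 0.0383, 0.1217]
tool_rot: [-0.173, 0.985, 0.0, -0.001]
ft_force: [-1.3, -0.3, 0.1]
finger_gap: 0.002
grip_force: 0.0
```

```bash
python3 - <<'E'
from h import *
st()
for phi,off in((110,.0135),(104,.0135),(98,.0135),(94,.0135)):print(phi,goal(phi,off))
im=cv2.imread("pics/w2.png");p=(81,209);print(ray("wrist",(256,200),.12)) 
E
```

```text
t 4.9 tcp [0.5097 0.0383 0.1217] hd -160.1 F [-1.3 -0.3  0.1] j [ 0.03 -0.22  1.86 -0.    1.51 -1.89] gap 0.0020219848139417544
110 [-14.9  -0.7  -1.3  -0.1]
104 [-18.8   0.5  -1.3   5.9]
98 [-22.7   1.4  -1.3  11.9]
94 [-25.4   1.7  -1.3  15.9]
[0.49893082 0.03537413 0.12      ]
```

Emit:
drive_tool:
  rows:
    - [0,-4,0,-1,0,0,0]
    - [0,-8,0,-1,0,0,0]
    - [0,-11,0,-1,0,0,0]
    - [0,-13,0,-1,0,0,0]
    - [0,-15,-1,-1,0,0,0]
    - [0,-16,0,-1,0,0,2]
    - [0,-17.5,0,-1,0,0,4]
    - [0,-19,0.5,-1,0,0,6]
    - [0,-19,0.5,-1,0,0,6]

```text
time: 5.65
eef_pos: [0.5283, 0.0453, 0.1242]
tool_rot: [-0.12, 0.993, -0.0, 0.0]
ft_force: [0.3, 0.8, -0.5]
finger_gap: 0.006
grip_force: 0.0
```

```bash
cat >> h.py <<'E'
def dial():
    """lug angle from the top and side cameras; travel from 110 deg"""
    for c in("top","side"):
        env.snapshot(c)
        for r in env.mark_of(c,"lug")[:1]:
            w=ray(c,r["xy"],.127);a=np.degrees(np.arctan2(w[1]-A[1],w[0]-A[0]));print(c,round(r["confidence"],2),w.round(4),"phi",a.round(1))
E
python3 - <<'E'
from h import *
st();dial()
for phi in(100,96,94,90,86):print(phi,goal(phi,.0135))
E
```

```text
t 5.65 tcp [0.5283 0.0453 0.1242] hd -166.2 F [ 0.3  0.8 -0.5] j [ 0.04 -0.18  1.82 -0.    1.5  -1.77] gap 0.0059685580455731396
side 0.89 [0.5282 0.0628 0.127 ] phi 112.9
100 [-1.7  1.1  1.1  4. ]
96 [-4.3  1.7  1.1  8. ]
94 [-5.6  2.   1.1 10. ]
90 [-8.3  2.4  1.1 14. ]
86 [-11.    2.6   1.1  18. ]
```

Emit:
drive_tool:
  rows:
    - [0,-1.5,1,1,0,0,3]
    - [0,-3,1,1,0,0,4]
    - [0,-4,1,1,0,0,5]

```text
time: 6.1
eef_pos: [0.5318, 0.0471, 0.1231]
tool_rot: [-0.078, 0.997, 0.0, 0.0]
ft_force: [-0.2, 0.6, 0.8]
finger_gap: 0.003
grip_force: 0.0
```

```bash
python3 - <<'E'
from h import *
st()
a=snap("side","s3.png");marks("side",("lug","dial_axis"));b=snap("wrist","w3.png");marks("wrist",("lug","dial_axis"));t=snap("top","t3.png");marks("top",("lug",))
f=lambda im,c,h:cv2.resize(im[c[1]-h:c[1]+h,c[0]-h:c[0]+h],(260,260),interpolation=cv2.INTER_CUBIC)
cv2.imwrite("pics/v3.png",np.hstack([f(a,(304,190),45),f(b,(250,200),110),f(t,(280,222),45)])[:,:,::-1])
E
```

```text
t 6.1 tcp [0.5318 0.0471 0.1231] hd -171.1 F [-0.2  0.6  0.8] j [ 0.04 -0.17  1.82  0.    1.5  -1.69] gap 0.0034794503132669578
side lug [303.9 185.3] 0.96 [0.5355 0.0457 0.127 ]
side dial_axis [302.5 182. ] 0.83 [0.5478 0.0127 0.115 ]
wrist lug [250.3 228.6] 0.61 [0.5387 0.0456 0.127 ]
wrist dial_axis [199.9 232.5] 0.84 [0.5518 0.0122 0.115 ]
```

View pics/v3.png

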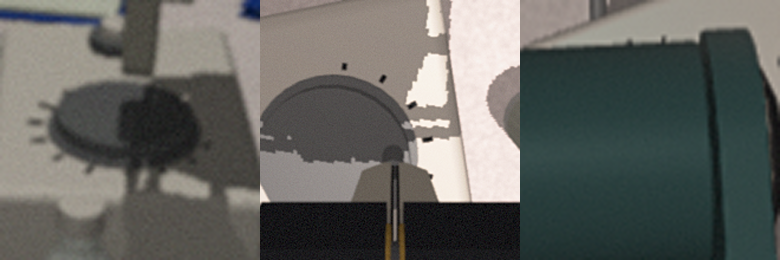

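The side crop shows the finger ending at about row 75, with the lug around (134,120) in shadow. The wrist crop shows the lug top at (392,152), just beyond the fingertips. I check where the TCP should project.

```bash
python3 - <<'E'
from h import *
s=env.sense();P=np.array(s["eef_pos"])
pts=np.array([P,P+[0,0,.02],[.5367,.0473,.115],[.5367,.0473,.139],[.549,.0135,.115]])
for c in("side","wrist"):
  p=env.camera_params(c);print(c,cv2.projectPoints(pts,np.array(p["rvec"],float),np.array(p["tvec"],float),np.array(p["mtx"],float),None)[0].reshape(-1,2).round(1).tolist())
a=cv2.imread("pics/s3.png");b=cv2.imread("pics/w3.png")
f=lambda im,c,h:cv2.convertScaleAbs(cv2.resize(im[c[1]-h:c[1]+h,c[0]-h:c[0]+h],(400,400),interpolation=cv2.INTER_CUBIC),alpha=2.2,beta=10)
cv2.imwrite("pics/v4.png",np.hstack([f(a,(304,185),30),f(b,(250,225),40)]))
E
```

```text
side [[305.6, 187.9], [306.3, 178.2], [302.6, 191.3], [303.4, 179.7], [301.8, 182.0]]
wrist [[254.2, 216.9], [254.3, 228.3], [253.4, 219.7], [253.3, 233.4], [202.3, 229.1]]
```

View pics/v4.png

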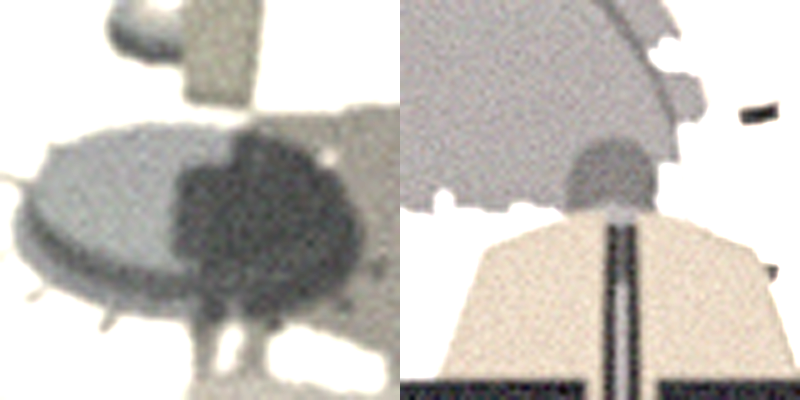

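```bash
python3 - <<'E'
from h import *
pts=np.array([[.5123,.0356,.2001],[.5123,.0356,.235],[.5318,.0471,.158]])
p=env.camera_params("side");print(cv2.projectPoints(pts,np.array(p["rvec"],float),np.array(p["tvec"],float),np.array(p["mtx"],float),None)[0].reshape(-1,2).round(1).tolist())
R=cv2.Rodrigues(np.array(p["rvec"]))[0];print(-R.T@np.array(p["tvec"]).ravel())
im=cv2.imread("pics/s2.png",0);print(im[100:165:2,325]);print(im[100:165:2,330])
E
```

```text
[[321.1, 148.3], [322.8, 129.3], [306.8, 170.8]]
[0.36282736 0.67595991 0.48036346]
[ 69  67  73  71  69  72  71  71  69  71  71  70  68  61  60 133 157 156
 155 156 152 155 155 157 152 149 156 149 146 150 144 148 146]
[ 68  69  73  70  73  76  65  74  98 111 123 133 129 137 146 154 162 157
 156 158 156 155 154 151 153 155 158 151 147 148 151 145 147]
```

The side and wrist views both put the real fingertips about 35 mm above the reported TCP. That fits with there having been no contact although the TCP is at the lug. I back off, then go down by that much in steps while watching the force.

```bash
python3 - <<'E'
from h import *
print(goal(110,.029,z=.123),goal(110,.029,z=.092))
E
```

```text
[ 23.5  -6.1   0.1 -11.1] [ 23.5  -6.1  31.1 -11.1]
```

Emit:
drive_tool:
  rows:
    - [0,12,-3,0,0,0,-6]
    - [0,23.5,-6,0,0,0,-11]
    - [0,23.5,-6,0,0,0,-11]
    - [0,23.5,-6,8,0,0,-11]
    - [0,23.5,-6,14,0,0,-11]
    - [0,23.5,-6,14,0,0,-11]

```text
time: 7.0
eef_pos: [0.5091, 0.0377, 0.1072]
tool_rot: [-0.172, 0.985, 0.0, -0.001]
ft_force: [0.0, -1.0, -0.1]
finger_gap: 0.001
grip_force: 0.0
```

Emit:
drive_tool:
  rows:
    - [0,0,0,6,0,0,0]
    - [0,0,0,11,0,0,0]
    - [0,0,0,14,0,0,0]
    - [0,0,0,14,0,0,0]

```text
time: 7.33
eef_pos: [0.5091, 0.0376, 0.094]
tool_rot: [-0.173, 0.985, 0.0, -0.001]
ft_force: [-0.2, 0.0, 0.4]
finger_gap: 0.003
grip_force: 0.0
```

```bash
python3 - <<'E'
from h import *
st();b=snap("side","s5.png");w=snap("wrist","w5.png");marks("wrist",("lug","dial_axis"))
s=env.sense();P=np.array(s["eef_pos"])
f=lambda im,c,h:cv2.convertScaleAbs(cv2.resize(im[c[1]-h:c[1]+h,c[0]-h:c[0]+h],(400,400),interpolation=cv2.INTER_CUBIC),alpha=1.8,beta=0)[:,:,::-1]
cv2.imwrite("pics/v5.png",np.hstack([f(b,(304,175),35),f(w,(250,225),50)]))
for phi in(110,104,98,94):print(phi,goal(phi,.016,z=.094))
E
```

```text
t 7.33 tcp [0.5091 0.0376 0.094 ] hd -160.1 F [-0.2  0.   0.4] j [ 0.02 -0.21  1.9   0.    1.46 -1.89] gap 0.003289194008580569
wrist lug [252.9 280.5] 0.88 [0.536  0.0462 0.127 ]
wrist dial_axis [194.9 272.3] 0.95 [0.5497 0.0126 0.115 ]
110 [-12.9  -0.1   1.3  -0.1]
104 [-16.7   1.4   1.3   5.9]
98 [-20.7   2.4   1.3  11.9]
94 [-23.4   2.9   1.3  15.9]
```

View pics/v5.png

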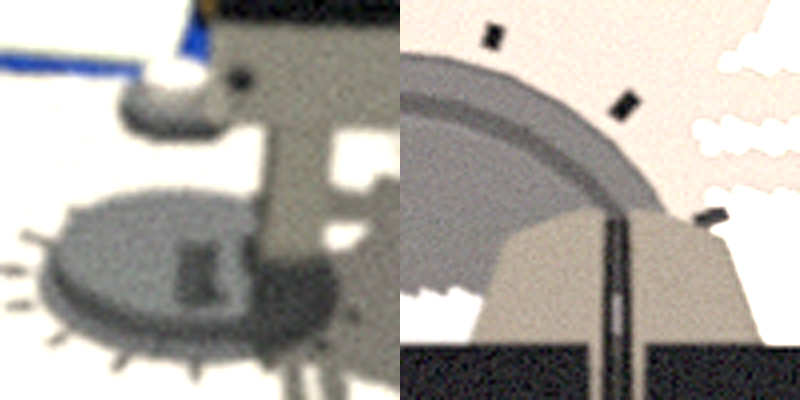

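The side crop now shows the post at about (198,265) and the finger to its right, with its tip at row 258. The finger overlaps the post's height and stays clear of the dial face. I push gently.

Emit:
drive_tool:
  rows:
    - [0,-4,0,3,0,0,0]
    - [0,-8,0,3,0,0,0]
    - [0,-11,0,3,0,0,0]
    - [0,-13,0,3,0,0,0]
    - [0,-14.5,0,3,0,0,1]
    - [0,-16,0.5,3,0,0,2]
    - [0,-17,1,3,0,0,3]
    - [0,-18,1,3,0,0,4]

```text
time: 8.2
eef_pos: [0.5258, 0.0446, 0.092]
tool_rot: [-0.138, 0.99, -0.0, -0.0]
ft_force: [-4.2, 0.3, 1.7]
finger_gap: 0.006
grip_force: 1.9
```

```bash
python3 - <<'E'
from h import *
st();dial();snap("wrist","w6.png");marks("wrist",("lug","dial_axis"))
for phi in(104,100,96,92,88,84):print(phi,goal(phi,.0135,z=.091))
E
```

```text
t 8.2 tcp [0.5258 0.0446 0.092 ] hd -164.2 F [-4.2  0.3  1.7] j [ 0.04 -0.17  1.87 -0.    1.45 -1.81] gap 0.005577124701224573
side 0.8 [0.543  0.0539 0.127 ] phi 98.4
wrist dial_axis [195.2 252.6] 0.89 [0.5498 0.0143 0.115 ]
104 [-1.3  0.1  1.   1.9]
100 [-3.9  0.9  1.   5.9]
96 [-6.5  1.5  1.   9.9]
92 [-9.1  1.9  1.  13.9]
88 [-11.8   2.1   1.   17.9]
84 [-14.5   2.1   1.   21.9]
```

Emit:
drive_tool:
  rows:
    - [0,-1.3,0,1,0,0,2]
    - [0,-2.6,0.5,1,0,0,4]
    - [0,-3.9,1,1,0,0,6]
    - [0,-3.9,1,1,0,0,6]

```text
time: 8.88
eef_pos: [0.5297, 0.0468, 0.0911]
tool_rot: [-0.086, 0.996, 0.0, 0.0]
ft_force: [-0.2, -0.4, 0.2]
finger_gap: 0.005
grip_force: 0.0
```

Emit:
drive_tool:
  rows:
    - [0,-1.3,0,0,0,0,2]
    - [0,-2.6,0,0,0,0,4]
    - [0,-2.6,0,0,0,0,4]

```text
time: 9.13
eef_pos: [0.5322, 0.0471, 0.0911]
tool_rot: [-0.051, 0.999, 0.0, 0.0]
ft_force: [0.6, -0.4, -0.2]
finger_gap: 0.007
grip_force: 0.0
```

```bash
python3 - <<'E'
from h import *
st();dial();snap("wrist","w7.png");marks("wrist",("lug","dial_axis"))
for phi in(96,92,88,84):print(phi,goal(phi,.0135,z=.091))
E
```

```text
t 9.13 tcp [0.5322 0.0471 0.0911] hd -174.1 F [ 0.6 -0.4 -0.2] j [ 0.04 -0.16  1.85  0.    1.44 -1.63] gap 0.0073488544756040025
side 0.82 [0.5504 0.0518 0.127 ] phi 87.9
wrist dial_axis [194.9 253.6] 0.97 [0.5503 0.0132 0.115 ]
96 [ 0.1  0.8  0.1 -0. ]
92 [-2.5  1.6  0.1  4. ]
88 [-5.1  2.3  0.1  8. ]
84 [-7.7  2.8  0.1 12. ]
```

First click done: the force has dropped and the lug is at about 87°. Now the second.

Emit:
drive_tool:
  rows:
    - [0,-2.5,1.6,0,0,0,4]
    - [0,-5,2.3,0,0,0,8]
    - [0,-7.7,2.8,0,0,0,12]
    - [0,-7.7,2.8,0,0,0,12]

```text
time: 9.82
eef_pos: [0.5393, 0.0508, 0.091]
tool_rot: [0.055, 0.998, -0.0, -0.0]
ft_force: [-2.6, -1.1, 0.4]
finger_gap: 0.006
grip_force: 1.2
```

```bash
python3 - <<'E'
from h import *
st()
for phi in(82,80,78,76,74,72,70):print(phi,goal(phi,.0135,z=.091))
E
```

```text
t 9.82 tcp [0.5393 0.0508 0.091 ] hd 173.7 F [-2.6 -1.1  0.4] j [ 0.05 -0.14  1.84 -0.    1.44 -1.41] gap 0.00565299042933266
82 [-1.4  0.4  0.   1.7]
80 [-2.6  0.8  0.   3.7]
78 [-3.9  1.2  0.   5.7]
76 [-5.2  1.5  0.   7.7]
74 [-6.5  1.8  0.   9.7]
72 [-7.9  2.   0.  11.7]
70 [-9.2  2.2  0.  13.7]
```

Emit:
drive_tool:
  rows:
    - [0,-1.4,0.4,0,0,0,2]
    - [0,-2.6,0.8,0,0,0,4]
    - [0,-3.9,1.2,0,0,0,6]
    - [0,-3.9,1.2,0,0,0,6]

```text
time: 10.15
eef_pos: [0.5434, 0.0515, 0.091]
tool_rot: [0.105, 0.994, 0.0, 0.0]
ft_force: [-0.5, 0.3, 1.2]
finger_gap: 0.005
grip_force: 0.0
```

Emit:
drive_tool:
  rows:
    - [0,-1.3,0.3,0,0,0,2]
    - [0,-1.3,0.3,0,0,0,2]

```text
time: 10.32
eef_pos: [0.5448, 0.0515, 0.091]
tool_rot: [0.122, 0.993, 0.0, 0.0]
ft_force: [-0.2, -0.8, 0.2]
finger_gap: 0.008
grip_force: 0.0
```

```bash
python3 - <<'E'
from h import *
st();dial()
for phi in(74,72,68,64,60):print(phi,goal(phi,.0135,z=.091))
E
```

```text
t 10.32 tcp [0.5448 0.0515 0.091 ] hd 166.0 F [-0.2 -0.8  0.2] j [ 0.05 -0.13  1.83  0.    1.44 -1.28] gap 0.007787838976755078
side 0.57 [0.5597 0.0475 0.127 ] phi 72.5
74 [-1.2  0.6  0.1  2. ]
72 [-2.4  1.   0.1  4. ]
68 [-5.   1.7  0.1  8. ]
64 [-7.7  2.2  0.1 12. ]
60 [-10.3   2.5   0.1  16. ]
```

Emit:
drive_tool:
  rows:
    - [0,-1.2,0.6,0,0,0,2]
    - [0,-2.4,1,0,0,0,4]
    - [0,-3.7,1.4,0,0,0,6]
    - [0,-5,1.7,0,0,0,8]
    - [0,-5,1.7,0,0,0,8]

```text
time: 10.93
eef_pos: [0.5501, 0.0519, 0.091]
tool_rot: [0.192, 0.981, 0.0, 0.0]
ft_force: [-0.1, 0.1, 0.4]
finger_gap: 0.008
grip_force: 0.0
```

Emit:
drive_tool:
  rows:
    - [0,-1.3,0.4,0,0,0,2]
    - [0,-2.6,0.8,0,0,0,4]
    - [0,-3.9,1.2,0,0,0,6]
    - [0,-3.9,1.2,0,0,0,6]

```text
time: 11.27
eef_pos: [0.5535, 0.0517, 0.091]
tool_rot: [0.243, 0.97, -0.0, -0.001]
ft_force: [-5.1, 1.2, 1.9]
finger_gap: 0.001
grip_force: 2.7
```

```bash
python3 - <<'E'
from h import *
st();dial()
for phi in(62,60,58,56,54,52,50):print(phi,goal(phi,.0135,z=.091))
E
```

```text
t 11.27 tcp [0.5535 0.0517 0.091 ] hd 151.9 F [-5.1  1.2  1.9] j [ 0.05 -0.11  1.81  0.    1.44 -1.03] gap 0.001187458753750185
side 0.72 [0.5579 0.053  0.127 ] phi 77.4
62 [-0.5  0.2  0.   0.1]
60 [-1.8  0.6  0.   2.1]
58 [-3.1  1.   0.   4.1]
56 [-4.4  1.4  0.   6.1]
54 [-5.7  1.7  0.   8.1]
52 [-7.   2.   0.  10.1]
50 [-8.3  2.2  0.  12.1]
```

Emit:
drive_tool:
  rows:
    - [0,-1.8,0.6,0,0,0,2]
    - [0,-3.1,1,0,0,0,4]
    - [0,-3.1,1,0,0,0,4]

```text
time: 11.72
eef_pos: [0.5571, 0.051, 0.091]
tool_rot: [0.276, 0.961, -0.0, -0.0]
ft_force: [-1.6, 0.5, 0.1]
finger_gap: 0.007
grip_force: 0.6
```

Emit:
drive_tool:
  rows:
    - [0,-1.3,0.4,0,0,0,2]
    - [0,-1.3,0.4,0,0,0,2]

```text
time: 11.88
eef_pos: [0.5585, 0.0506, 0.091]
tool_rot: [0.293, 0.956, -0.0, -0.0]
ft_force: [-0.6, 0.8, 0.2]
finger_gap: 0.005
grip_force: 0.1
```

```bash
python3 - <<'E'
from h import *
st();dial();snap("wrist","w8.png");marks("wrist",("lug","dial_axis"))
for phi in(56,54,52,50,46,42,40):print(phi,goal(phi,.0135,z=.091))
E
```

```text
t 11.88 tcp [0.5585 0.0506 0.091 ] hd 146.0 F [-0.6  0.8  0.2] j [ 0.04 -0.1   1.8  -0.    1.44 -0.93] gap 0.0053681238413513304
side 0.64 [0.5667 0.0459 0.127 ] phi 61.3
wrist dial_axis [191.8 252.5] 0.71 [0.5495 0.0125 0.115 ]
56 [ 0.6 -0.2  0.1 -0. ]
54 [-0.6  0.3  0.1  2. ]
52 [-1.9  0.7  0.1  4. ]
50 [-3.2  1.1  0.1  6. ]
46 [-5.8  1.6  0.1 10. ]
42 [-8.5  2.   0.1 14. ]
40 [-9.8  2.2  0.1 16. ]
```

Emit:
drive_tool:
  rows:
    - [0,-1.2,0.4,0,0,0,3]
    - [0,-1.9,0.7,0,0,0,4]
    - [0,-1.9,0.7,0,0,0,4]

```text
time: 12.48
eef_pos: [0.5606, 0.0502, 0.0911]
tool_rot: [0.326, 0.945, 0.0, 0.0]
ft_force: [-0.4, -0.4, -0.1]
finger_gap: 0.004
grip_force: 0.0
```

```bash
python3 - <<'E'
from h import *
st();dial();b=snap("side","s9.png");w=snap("wrist","w9.png");marks("wrist",("lug","dial_axis"))
f=lambda im,c,h:cv2.convertScaleAbs(cv2.resize(im[c[1]-h:c[1]+h,c[0]-h:c[0]+h],(400,400),interpolation=cv2.INTER_CUBIC),alpha=1.8,beta=0)[:,:,::-1]
cv2.imwrite("pics/v9.png",np.hstack([f(b,(304,175),35),f(w,(230,215),60)]))
pts=np.array([np.r_[A+.036*np.array([np.cos(np.radians(a)),np.sin(np.radians(a))]),z] for a in(50,38) for z in(.115,.139)])
p=env.camera_params("side");print(cv2.projectPoints(pts,np.array(p["rvec"],float),np.array(p["tvec"],float),np.array(p["mtx"],float),None)[0].reshape(-1,2).round(1).tolist())
for phi in(50,48,46,42,40,38,36):print(phi,goal(phi,.0135,z=.091))
E
```

```text
t 12.48 tcp [0.5606 0.0502 0.0911] hd 141.9 F [-0.4 -0.4 -0.1] j [ 0.04 -0.09  1.8  -0.    1.44 -0.86] gap 0.0035500570357517255
side 0.77 [0.5629 0.0433 0.127 ] phi 65.1
wrist dial_axis [190.9 253.8] 0.72 [0.5492 0.0118 0.115 ]
[[285.5, 186.1], [286.0, 174.7], [283.9, 184.3], [284.4, 173.0]]
50 [-1.3  0.5  0.1  1.9]
48 [-2.5  0.9  0.1  3.9]
46 [-3.8  1.2  0.1  5.9]
42 [-6.5  1.8  0.1  9.9]
40 [-7.8  2.   0.1 11.9]
38 [-9.1  2.2  0.1 13.9]
36 [-10.4   2.3   0.1  15.9]
```

View pics/v9.png

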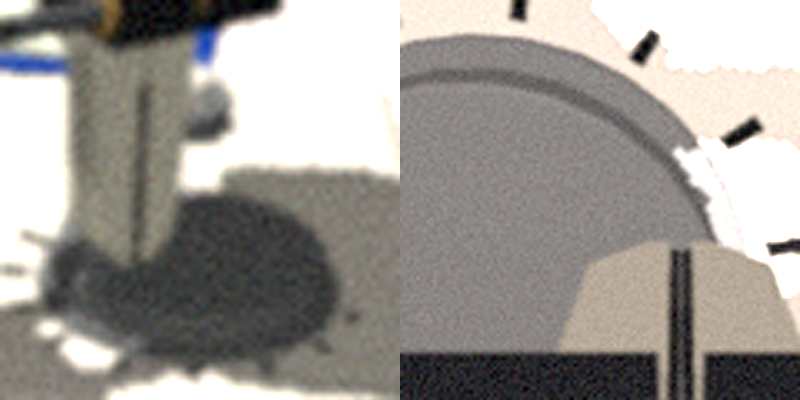

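The side crop shows the tip at (133,265) with the post just left of it, but partly hidden, so the angle can't be read well. Zero force now suggests the third click is done. I check this by where the next contact comes, which should be near 38–40°.

Emit:
drive_tool:
  rows:
    - [0,-1.3,0.5,0,0,0,2]
    - [0,-2.5,0.9,0,0,0,4]
    - [0,-3.8,1.2,0,0,0,6]
    - [0,-5.1,1.5,0,0,0,8]
    - [0,-5.1,1.5,0,0,0,8]

```text
time: 13.3
eef_pos: [0.5656, 0.0481, 0.091]
tool_rot: [0.392, 0.92, -0.0, 0.0]
ft_force: [0.3, 0.2, 0.8]
finger_gap: 0.006
grip_force: 0.0
```

Emit:
drive_tool:
  rows:
    - [0,-1.3,0.4,0,0,0,2]
    - [0,-2.6,0.8,0,0,0,4]
    - [0,-2.6,0.8,0,0,0,4]

```text
time: 13.55
eef_pos: [0.5679, 0.0469, 0.091]
tool_rot: [0.423, 0.906, 0.0, -0.0]
ft_force: [0.9, -0.1, 1.0]
finger_gap: -0.0
grip_force: 0.1
```

```bash
python3 - <<'E'
from h import *
st();dial();snap("wrist","w10.png");marks("wrist",("lug","dial_axis"))
for phi in(40,38,36,34,32,30,28):print(phi,goal(phi,.0135,z=.091))
E
```

```text
t 13.55 tcp [0.5679 0.0469 0.091 ] hd 129.9 F [ 0.9 -0.1  1. ] j [ 0.04 -0.08  1.78  0.    1.44 -0.66] gap -0.00022175538684314106
side 0.57 [0.5715 0.0385 0.127 ] phi 48.0
40 [-0.   0.1  0.1 -0. ]
38 [-1.3  0.6  0.1  2. ]
36 [-2.6  1.   0.1  4. ]
34 [-3.9  1.3  0.1  6. ]
32 [-5.2  1.7  0.1  8. ]
30 [-6.5  1.9  0.1 10. ]
28 [-7.8  2.1  0.1 12. ]
```

Emit:
drive_tool:
  rows:
    - [0,-1.3,0.6,0,0,0,2]
    - [0,-2.6,1,0,0,0,4]
    - [0,-2.6,1,0,0,0,4]

```text
time: 14.15
eef_pos: [0.5696, 0.0461, 0.0909]
tool_rot: [0.455, 0.89, 0.0, -0.001]
ft_force: [-6.1, 4.4, 2.8]
finger_gap: 0.004
grip_force: 3.8
```

Emit:
drive_tool:
  rows:
    - [0,-1.3,0.4,0,0,0,2]
    - [0,-1.3,0.4,0,0,0,2]

```text
time: 14.32
eef_pos: [0.571, 0.045, 0.091]
tool_rot: [0.471, 0.882, 0.0, -0.0]
ft_force: [-1.8, 1.0, 0.3]
finger_gap: 0.006
grip_force: 1.1
```

Emit:
drive_tool:
  rows:
    - [0,-1.3,0.3,0,0,0,2]
    - [0,-1.3,0.3,0,0,0,2]

```text
time: 14.48
eef_pos: [0.5723, 0.0439, 0.091]
tool_rot: [0.486, 0.874, 0.0, -0.0]
ft_force: [-1.4, 1.2, -0.1]
finger_gap: 0.007
grip_force: 0.5
```

```bash
python3 - <<'E'
from h import *
st();dial();snap("wrist","w11.png");marks("wrist",("lug","dial_axis"))
for phi in(32,30,28,26):print(phi,goal(phi,.0135,z=.091))
E
```

```text
t 14.48 tcp [0.5723 0.0439 0.091 ] hd 121.9 F [-1.4  1.2 -0.1] j [ 0.03 -0.07  1.77  0.    1.44 -0.52] gap 0.006616825093709586
side 0.75 [0.5726 0.0424 0.127 ] phi 50.8
wrist dial_axis [192.3 255.5] 0.74 [0.5499 0.0114 0.115 ]
32 [ 0.2  0.1  0.1 -0.1]
30 [-1.1  0.6  0.1  1.9]
28 [-2.3  1.   0.1  3.9]
26 [-3.6  1.4  0.1  5.9]
```

Emit:
drive_tool:
  rows:
    - [0,-1.2,0.6,0,0,0,2]
    - [0,-1.2,0.6,0,0,0,2]
    - [0,-1.2,0.6,0,0,0,2]

```text
time: 15.08
eef_pos: [0.5736, 0.043, 0.0911]
tool_rot: [0.5, 0.866, -0.0, 0.0]
ft_force: [0.2, 0.2, -0.6]
finger_gap: 0.009
grip_force: 0.0
```

Emit:
drive_tool:
  rows:
    - [0,-0.7,0.3,0,0,0,1]
    - [0,-0.7,0.3,0,0,0,1]
    - [0,-0.7,0.3,0,0,0,1]

```text
time: 15.33
eef_pos: [0.5741, 0.0426, 0.091]
tool_rot: [0.508, 0.861, -0.0, 0.0]
ft_force: [-0.7, -0.8, -0.6]
finger_gap: 0.007
grip_force: 0.0
```

The force is gone again, so I back off, rise and look.

Emit:
drive_tool:
  rows:
    - [0,6,0,0,0,0,0]
    - [0,10,0,0,0,0,0]
    - [0,10,0,-40,0,0,0]
    - [0,10,0,-80,0,0,0]
    - [0,10,0,-110,0,0,0]
    - [0,10,0,-110,0,0,0]

```text
time: 15.83
eef_pos: [0.5709, 0.0519, 0.2083]
tool_rot: [0.508, 0.861, 0.002, 0.004]
ft_force: [0.9, -0.0, 1.3]
finger_gap: 0.005
grip_force: 0.0
```

```bash
python3 - <<'E'
from h import *
st();dial();marks("side",("confirm_top",))
w=snap("wrist","w12.png");marks("wrist");p=env.camera_params("wrist")
r=rect("wrist",w,.115,A,half=.1);circ(r,A,.046,half=.1)
c=(.592,-.105);r2=rect("wrist",w,.112,c,half=.05,s=.00025)
cv2.imwrite("pics/v12.png",np.hstack([r,r2])[:,:,::-1])
E
```

```text
t 15.83 tcp [0.5709 0.0519 0.2083] hd 118.9 F [ 0.9 -0.   1.3] j [ 0.05 -0.12  1.63  0.    1.62 -0.46] gap 0.0052407237955278815
side 0.93 [0.5745 0.0394 0.127 ] phi 45.4
side confirm_top [299.8 153. ] 0.54 [ 0.5971 -0.1256  0.11  ]
wrist unit [218.4 217.8] 0.74 [ 0.5644 -0.0348  0.    ]
wrist dial_axis [215.2 212.9] 0.57 [0.5508 0.0114 0.115 ]
wrist lug [251.9 218.6] 0.87 [0.5812 0.0268 0.127 ]
wrist confirm_top [267.9  56.9] 0.64 [0.527  0.1527 0.11  ]
circle 0.5485 0.0152 r 0.049
```

View pics/v12.png

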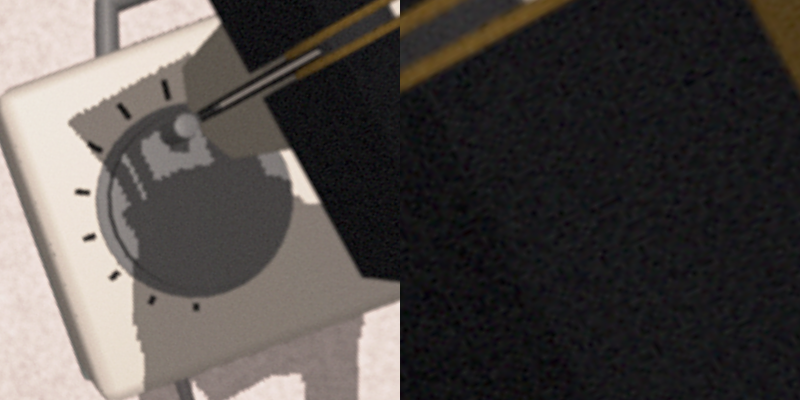

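The lug now stands near the eighth mark, which is the fourth click: its top is at (185,124) and the mark at (166,88), and the parallax fits. I move beyond the button to see the dial and the button clear of the fingers.

Emit:
drive_tool:
  rows:
    - [0,0,0,-20,0,0,0]
    - [0,-120,-39,-20,0,0,0]
    - [0,-244,-79,-20,0,0,0]
    - [0,-244,-79,-20,0,0,0]
    - [0,-244,-79,-20,0,0,0]
    - [0,-244,-79,-20,0,0,0]
    - [0,-244,-79,-20,0,0,0]
    - [0,-244,-79,-20,0,0,0]
    - [0,-244,-79,-20,0,0,0]
    - [0,-244,-79,-20,0,0,0]
    - [0,-244,-79,-20,0,0,0]
    - [0,-244,-79,-20,0,0,0]

```text
time: 17.33
eef_pos: [0.6181, -0.199, 0.2214]
tool_rot: [0.508, 0.862, 0.0, 0.0]
ft_force: [-0.1, 0.7, -0.1]
finger_gap: 0.005
grip_force: 0.0
```

```bash
python3 - <<'E'
from h import *
st();dial();marks("side",("confirm_top","dial_axis"));env.snapshot("top");marks("top")
w=snap("wrist","w13.png");marks("wrist");p=env.camera_params("wrist")
r=rect("wrist",w,.115,A,half=.1);circ(r,A,.046,half=.1)
c=(.591,-.11);r2=rect("wrist",w,.112,c,half=.05,s=.00025);circ(r2,c,.014,half=.05,s=.00025)
rr=rect("wrist",w,.127,A,half=.05,s=.00025)
cv2.imwrite("pics/v13.png",np.hstack([rr,r2])[:,:,::-1])
E
```

```text
t 17.33 tcp [ 0.6181 -0.199   0.2214] hd 119.0 F [-0.1  0.7 -0.1] j [-0.35  0.05  1.44  0.    1.65 -0.86] gap 0.004727005861185171
top 0.7 [0.5787 0.0269 0.127 ] phi 24.3
side 0.9 [0.5761 0.0331 0.127 ] phi 35.8
side confirm_top [301.4 155.2] 0.41 [ 0.5902 -0.1157  0.11  ]
side dial_axis [302.6 182.2] 0.72 [0.5474 0.0134 0.115 ]
top unit [302.2 209.4] 0.78 [ 0.5707 -0.0488  0.    ]
top dial_axis [282.  219.2] 0.95 [0.5464 0.0068 0.115 ]
top lug [271.3 205.7] 0.76 [0.5759 0.0302 0.127 ]
top confirm_top [334.9 199.3] 0.43 [ 0.5897 -0.1115  0.11  ]
wrist unit [282.5  15. ] 0.73 [ 0.5664 -0.0358  0.    ]
wrist confirm_top [278.1  78.9] 0.75 [ 0.5934 -0.1083  0.11  ]
circle 0.5938 -0.1088 r 0.0134
```

View pics/v13.png

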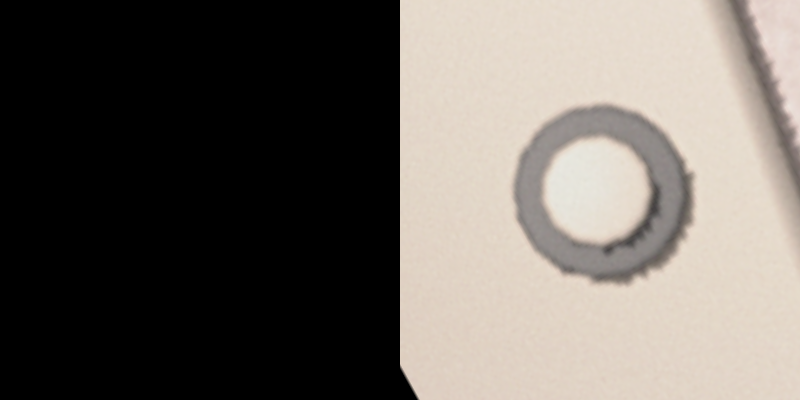

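The button is centred at about (0.593, −0.109); the crop centre (597,190) gives this, and the cap's 27 mm diameter agrees. The lug readings are spread between the 14° and 38° stops, so I put the wrist camera over the dial before confirming.

Emit:
drive_tool:
  rows:
    - [0,65,23,0,0,0,0]
    - [0,130,46,0,0,0,0]
    - [0,130,46,0,0,0,0]
    - [0,130,46,0,0,0,0]
    - [0,130,46,0,0,0,0]
    - [0,130,46,0,0,0,0]

```text
time: 18.63
eef_pos: [0.5956, -0.0642, 0.2213]
tool_rot: [0.508, 0.862, -0.0, 0.0]
ft_force: [0.4, -0.2, -0.3]
finger_gap: 0.001
grip_force: 0.0
```

```bash
python3 - <<'E'
from h import *
st();p=env.camera_params("wrist");print("cam",-cv2.Rodrigues(np.array(p["rvec"]))[0].T@np.array(p["tvec"]).ravel())
for i in range(3):
  w=snap("wrist","w14.png");marks("wrist",("lug","dial_axis"))
r=rect("wrist",w,.115,A,half=.1);circ(r,A,.046,half=.1)
g=cv2.GaussianBlur(cv2.cvtColor(rect("wrist",w,.139,A,half=.05,s=.00025),cv2.COLOR_RGB2GRAY),(0,0),4).astype(float)
# brightness at lug-top plane along the 36 mm circle
for a in range(-30,120,4):
  f=np.radians(a);v=200-.036*np.cos(f)/.00025;u=200-.036*np.sin(f)/.00025
  print(a,int(g[int(v),int(u)]),end="; ")
E
```

```text
t 18.63 tcp [ 0.5956 -0.0642  0.2213] hd 119.0 F [ 0.4 -0.2 -0.3] j [-0.15 -0.06  1.55 -0.    1.65 -0.66] gap 0.0009644958823659825
cam [0.55986544 0.00184733 0.42589688]
wrist lug [290.4  82.5] 0.86 [0.5811 0.0282 0.127 ]
wrist dial_axis [248.4  82.3] 0.57 [0.549  0.0113 0.115 ]
wrist lug [290.5  84.5] 0.8 [0.582  0.0263 0.127 ]
wrist dial_axis [248.1  83.6] 0.93 [0.5493 0.0097 0.115 ]
wrist lug [290.9  82.3] 0.86 [0.5813 0.0284 0.127 ]
circle 0.55 0.0115 r 0.0489
circle 0.55 0.0115 r 0.0439
-30 142; -26 143; -22 144; -18 144; -14 145; -10 145; -6 145; -2 147; 2 147; 6 147; 10 148; 14 132; 18 113; 22 137; 26 147; 30 146; 34 132; 38 148; 42 150; 46 150; 50 150; 54 149; 58 150; 62 149; 66 149; 70 149; 74 148; 78 148; 82 147; 86 147; 90 146; 94 145; 98 145; 102 145; 106 144; 110 143; 114 142; 118 142;
```

```bash
cat >> h.py <<'E'
def Ttool(pos,hd):
    h=np.radians(hd);T=np.eye(4);T[:3,:3]=np.array([[np.cos(h),np.sin(h),0],[np.sin(h),-np.cos(h),0],[0,0,-1]]);T[:3,3]=pos;return T
def wristp(pos,hd):
    p=env.camera_params("wrist");s=env.sense();q=s["tool_rot"];h0=np.degrees(np.arctan2(2*(q[0]*q[1]+q[2]*q[3]),1-2*(q[1]**2+q[2]**2)))
    C=np.eye(4);C[:3,:3]=cv2.Rodrigues(np.array(p["rvec"],float))[0];C[:3,3]=np.array(p["tvec"],float).ravel()
    N=C@Ttool(s["eef_pos"],h0)@np.linalg.inv(Ttool(pos,hd))
    return dict(mtx=p["mtx"],rvec=cv2.Rodrigues(N[:3,:3])[0],tvec=N[:3,3])
def polar(im,z,c,r,p,a):
    g=cv2.GaussianBlur(cv2.cvtColor(rect("wrist",im,z,c,half=.08,s=.00025,p=p),cv2.COLOR_RGB2GRAY),(0,0),3)
    f=np.radians(a);return cv2.remap(g,(320-r*np.sin(f)/.00025).astype(np.float32),(320-r*np.cos(f)/.00025).astype(np.float32),cv2.INTER_LINEAR).ravel()
E
python3 - <<'E'
from h import *
from scipy.signal import find_peaks
a=np.arange(-60,200,1.)
for f,pos,hd in(("w1.png",(.5062,-.0001,.2998),117.1),("w5.png",(.5091,.0376,.094),199.9),("w14.png",(.5956,-.0642,.2213),119.0)):
  p=wristp(pos,hd);im=cv2.imread("pics/"+f)[:,:,::-1].copy()
  r=rect("wrist",im,.115,A,half=.1,p=p);print(f);circ(r,A,.046,half=.1)
  for rad in(.055,.057,.059):
    v=polar(im,.100,(.549,.0125),rad,p,a).astype(float);k,_=find_peaks(-v,prominence=15);print("marks r",rad,a[k])
  # brightness deviation on the lug-top plane, r 36
  lo=(90,135) if f!="w14.png" else (0,50)
  for z in(.115,.139):
    b=np.arange(*lo,3.);print(z,dict(zip(b.astype(int).tolist(),polar(im,z,(.549,.0125),.036,p,b).astype(int).tolist())))
E
```

```text
w1.png
circle 0.5492 0.0182 r 0.0486
marks r 0.055 [-30.  -6.  18.  41.  64. 131. 154. 178.]
marks r 0.057 [-30.  -6.  17.  40.  63.  86. 108. 131. 154. 179.]
marks r 0.059 [-30.  -6.  17.  40.  63.  86. 108. 131. 154.]
0.115 {90: 135, 93: 125, 96: 124, 99: 130, 102: 131, 105: 129, 108: 112, 111: 73, 114: 55, 117: 64, 120: 68, 123: 96, 126: 132, 129: 137, 132: 136}
0.139 {90: 136, 93: 138, 96: 138, 99: 131, 102: 118, 105: 117, 108: 119, 111: 113, 114: 94, 117: 73, 120: 68, 123: 84, 126: 123, 129: 136, 132: 135}
w5.png
marks r 0.055 [-47. -43. -40.  63.  93. 101. 107. 157. 180.]
marks r 0.057 [-42.  62.  99. 134. 157. 180.]
marks r 0.059 [-43.  61.  87. 134. 157. 180.]
0.115 {90: 70, 93: 70, 96: 62, 99: 56, 102: 46, 105: 43, 108: 43, 111: 43, 114: 46, 117: 54, 120: 66, 123: 77, 126: 90, 129: 95, 132: 96}
0.139 {90: 74, 93: 82, 96: 80, 99: 75, 102: 71, 105: 65, 108: 61, 111: 60, 114: 61, 117: 61, 120: 60, 123: 59, 126: 54, 129: 44, 132: 28}
w14.png
circle 0.5492 0.0122 r 0.0489
circle 0.5492 0.0122 r 0.0439
marks r 0.055 [-33.  -9.  15.  39.  63.  86. 109. 133. 157. 181.]
marks r 0.057 [-33.  -9.  15.  39.  62.  86. 109. 133. 157. 181.]
marks r 0.059 [-33.  -9.  15.  39.  62.  86. 109. 133. 157. 181.]
0.115 {0: 146, 3: 147, 6: 146, 9: 148, 12: 149, 15: 137, 18: 86, 21: 65, 24: 108, 27: 129, 30: 135, 33: 134, 36: 122, 39: 134, 42: 150, 45: 149, 48: 149}
0.139 {0: 147, 3: 146, 6: 147, 9: 147, 12: 148, 15: 145, 18: 108, 21: 114, 24: 135, 27: 143, 30: 147, 33: 143, 36: 128, 39: 144, 42: 150, 45: 150, 48: 150}
```

The marks read cleanly at 181° − 24°·k. The lug spans about 19–37°, so its centre is near 28°, right on the hump between the third stop (39°) and the fourth (15°). The fourth click is not finished, so I go back and push it a few degrees further.

```bash
sed -i 's/^A=.*/A=np.array([.549,.0125])/' h.py; python3 - <<'E'
from h import *
st();print(goal(28,.032,z=.2213))
E
```

```text
t 19.08 tcp [ 0.5955 -0.0649  0.2209] hd 118.9 F [-0.1 -0.7  0.3] j [-0.15 -0.06  1.55 -0.    1.65 -0.66] gap 0.0038149884491618657
[121.7  33.1  -0.4   0.9]
```

Emit:
drive_tool:
  rows:
    - [0,60,16,0,0,0,0]
    - [0,122,33,0,0,0,1]
    - [0,122,33,0,0,0,1]
    - [0,122,33,0,0,0,1]
    - [0,122,33,30,0,0,1]
    - [0,122,33,65,0,0,1]
    - [0,122,33,100,0,0,1]
    - [0,122,33,120,0,0,1]
    - [0,122,33,130,0,0,1]
    - [0,122,33,130,0,0,1]
    - [0,122,33,130,0,0,1]

```text
time: 20.0
eef_pos: [0.5658, 0.0582, 0.092]
tool_rot: [0.516, 0.857, 0.0, 0.0]
ft_force: [0.0, 0.2, 1.2]
finger_gap: 0.006
grip_force: 0.0
```

```bash
python3 - <<'E'
from h import *
st()
print(goal(28,.020,z=.091))
for phi in(28,26,24,22,20):print(phi,goal(phi,.0135,z=.091))
E
```

```text
t 20.0 tcp [0.5658 0.0582 0.092 ] hd 117.9 F [0.  0.2 1.2] j [ 0.06 -0.08  1.78 -0.    1.44 -0.43] gap 0.005555584254416101
[-12.5  -0.3   1.   -0.1]
28 [-19.   -0.3   1.   -0.1]
26 [-20.2   0.2   1.    1.9]
24 [-21.5   0.6   1.    3.9]
22 [-22.8   0.9   1.    5.9]
20 [-24.1   1.2   1.    7.9]
```

Emit:
drive_tool:
  rows:
    - [0,-6,0,1,0,0,0]
    - [0,-12,0,1,0,0,0]
    - [0,-16,0,1,0,0,0]
    - [0,-18,0,1,0,0,0]
    - [0,-19,0,1,0,0,0]
    - [0,-20,0,1,0,0,2]
    - [0,-20,0,1,0,0,2]

```text
time: 20.58
eef_pos: [0.5749, 0.0405, 0.0902]
tool_rot: [0.531, 0.847, -0.0, 0.0]
ft_force: [-0.6, -0.5, 0.2]
finger_gap: 0.004
grip_force: 0.0
```

Emit:
drive_tool:
  rows:
    - [0,-1.3,0.4,0,0,0,2]
    - [0,-2,0.6,0,0,0,3]
    - [0,-2,0.6,0,0,0,3]

```text
time: 20.83
eef_pos: [0.5762, 0.0391, 0.0901]
tool_rot: [0.553, 0.833, -0.0, 0.0]
ft_force: [0.1, -0.1, 0.7]
finger_gap: 0.009
grip_force: 0.0
```

Emit:
drive_tool:
  rows:
    - [0,-0.7,0.2,0,0,0,1]
    - [0,-0.7,0.2,0,0,0,1]
    - [0,-0.7,0.2,0,0,0,1]

```text
time: 21.08
eef_pos: [0.5766, 0.0386, 0.0901]
tool_rot: [0.56, 0.829, -0.0, -0.0]
ft_force: [0.1, -0.5, 0.3]
finger_gap: 0.005
grip_force: 0.0
```

Emit:
drive_tool:
  rows:
    - [0,-0.7,0.2,0,0,0,1]
    - [0,-1.3,0.4,0,0,0,2]
    - [0,-1.3,0.4,0,0,0,2]

```text
time: 21.33
eef_pos: [0.5775, 0.0375, 0.0901]
tool_rot: [0.575, 0.818, 0.0, 0.0]
ft_force: [0.5, 0.0, -0.3]
finger_gap: 0.005
grip_force: 0.0
```

Emit:
drive_tool:
  rows:
    - [0,6,0,0,0,0,0]
    - [0,12,0,0,0,0,0]
    - [0,12,0,-40,0,0,0]
    - [0,12,0,-80,0,0,0]
    - [0,12,0,-120,0,0,0]
    - [0,12,0,-131,0,0,0]
    - [0,12,0,-131,0,0,0]

```text
time: 21.92
eef_pos: [0.5744, 0.0495, 0.2253]
tool_rot: [0.574, 0.819, 0.002, 0.002]
ft_force: [0.2, 0.1, -0.3]
finger_gap: 0.003
grip_force: 0.0
```

```bash
python3 - <<'E'
from h import *
st();p=env.sense()["eef_pos"];q=env.sense()["tool_rot"];h=np.arctan2(2*q[0]*q[1],1-2*q[1]**2)
d=np.array([.5956,-.0642])-np.array(p[:2]);print(1e3*d@[np.cos(h),np.sin(h)],1e3*d@[np.sin(h),-np.cos(h)],1e3*(p[2]-.2213))
E
```

```text
t 21.92 tcp [0.5744 0.0495 0.2253] hd 109.9 F [ 0.2  0.1 -0.3] j [ 0.04 -0.11  1.6   0.    1.65 -0.31] gap 0.0026178610182991135
-114.0784229635856 -18.85570600780962 4.039211474546944
```

Emit:
drive_tool:
  rows:
    - [0,-40,-6,0,0,0,0]
    - [0,-80,-12,0,0,0,0]
    - [0,-114,-19,0,0,0,0]
    - [0,-114,-19,0,0,0,0]
    - [0,-114,-19,0,0,0,0]
    - [0,-114,-19,0,0,0,0]

```text
time: 22.42
eef_pos: [0.594, -0.0643, 0.22]
tool_rot: [0.574, 0.819, -0.0, -0.001]
ft_force: [0.0, 1.1, 0.2]
finger_gap: 0.001
grip_force: 0.0
```

```bash
python3 - <<'E'
from h import *
from scipy.signal import find_peaks
st()
for i in range(2): w=snap("wrist","w15.png");marks("wrist",("lug","dial_axis"))
p=env.camera_params("wrist");a=np.arange(-60,200,1.)
r=rect("wrist",w,.115,A,half=.1);circ(r,A,.046,half=.1)
v=polar(w,.100,A,.057,p,a).astype(float);k,_=find_peaks(-v,prominence=15);print(a[k])
for z in(.115,.127,.139):
  b=np.arange(-15,50,3.);print(z,dict(zip(b.astype(int).tolist(),polar(w,z,A,.036,p,b).astype(int).tolist())))
E
```

```text
t 22.42 tcp [ 0.594  -0.0643  0.22  ] hd 109.9 F [0.  1.1 0.2] j [-0.15 -0.06  1.56  0.    1.65 -0.5 ] gap 0.0014089346408176556
wrist lug [276.3  87.1] 0.91 [0.5841 0.023  0.127 ]
wrist dial_axis [238.   86.4] 0.79 [0.5523 0.0125 0.115 ]
wrist dial_axis [236.3  85.8] 0.9 [0.5508 0.0126 0.115 ]
circle 0.5522 0.012 r 0.0484
circle 0.5522 0.012 r 0.0437
[-34. -11.  13.  37.  61.  85. 109. 134. 158. 182.]
0.115 {-15: 141, -12: 141, -9: 142, -6: 143, -3: 138, 0: 118, 3: 81, 6: 88, 9: 122, 12: 133, 15: 139, 18: 142, 21: 131, 24: 128, 27: 146, 30: 148, 33: 147, 36: 148, 39: 148, 42: 147, 45: 148, 48: 148}
0.127 {-15: 141, -12: 141, -9: 143, -6: 142, -3: 141, 0: 122, 3: 92, 6: 101, 9: 126, 12: 137, 15: 142, 18: 143, 21: 130, 24: 134, 27: 148, 30: 148, 33: 148, 36: 147, 39: 147, 42: 148, 45: 148, 48: 148}
0.139 {-15: 141, -12: 142, -9: 144, -6: 143, -3: 143, 0: 127, 3: 105, 6: 110, 9: 130, 12: 140, 15: 144, 18: 144, 21: 129, 24: 141, 27: 148, 30: 148, 33: 148, 36: 147, 39: 147, 42: 148, 45: 148, 48: 147}
```

The lug now spans about 3–22°, so its centre is at the eighth mark (13–15°): the fourth click is done. Now to the button.

Emit:
drive_tool:
  rows:
    - [0,-41,-16,0,0,0,0]
    - [0,-42,-16,0,0,0,0]
    - [0,-42,-16,40,0,0,0]
    - [0,-42,-16,75,0,0,0]
    - [0,-42,-16,105,0,0,0]
    - [0,-42,-16,120,0,0,0]
    - [0,-42,-16,128,0,0,0]
    - [0,-42,-16,132,0,0,0]
    - [0,-42,-16,132,0,0,0]

```text
time: 23.47
eef_pos: [0.5941, -0.1097, 0.0898]
tool_rot: [0.574, 0.819, 0.0, 0.0]
ft_force: [0.2, 0.2, -0.5]
finger_gap: 0.002
grip_force: 0.0
```

Emit:
drive_tool:
  rows:
    - [0,0,0,2,0,0,0]
    - [0,0,0,4,0,0,0]
    - [0,0,0,4,0,0,0]

```text
time: 23.72
eef_pos: [0.594, -0.1098, 0.0858]
tool_rot: [0.574, 0.819, 0.0, 0.001]
ft_force: [-0.5, 0.7, 0.3]
finger_gap: 0.005
grip_force: 0.0
```

Emit:
drive_tool:
  rows:
    - [0,0,0,2,0,0,0]
    - [0,0,0,4,0,0,0]
    - [0,0,0,4,0,0,0]

```text
time: 23.97
eef_pos: [0.5939, -0.1098, 0.0811]
tool_rot: [0.574, 0.819, 0.0, 0.0]
ft_force: [2.7, 0.7, 2.8]
finger_gap: 0.004
grip_force: 1.4
```

Emit:
drive_tool:
  rows:
    - [0,0,0,2,0,0,0]
    - [0,0,0,3,0,0,0]
    - [0,0,0,3,0,0,0]

```text
time: 24.22
eef_pos: [0.5939, -0.1098, 0.0782]
tool_rot: [0.574, 0.819, 0.0, 0.0]
ft_force: [1.3, -0.1, 5.0]
finger_gap: 0.0
grip_force: 2.2
```

Emit:
drive_tool:
  rows:
    - [0,0,0,1.5,0,0,0]
    - [0,0,0,1.5,0,0,0]

```text
time: 24.38
eef_pos: [0.5939, -0.1098, 0.0776]
tool_rot: [0.574, 0.819, 0.0, 0.0]
ft_force: [-0.2, -0.3, 9.6]
finger_gap: 0.005
grip_force: 4.6
```

Emit:
drive_tool:
  rows:
    - [0,0,0,1,0,0,0]
    - [0,0,0,1,0,0,0]

```text
time: 24.55
eef_pos: [0.5941, -0.1098, 0.0774]
tool_rot: [0.574, 0.819, 0.0, 0.001]
ft_force: [-3.5, 1.4, 17.8]
finger_gap: 0.003
grip_force: 8.7
```

The force has climbed steeply at z ≈ 0.0775 after a soft spring travel of about 6 mm: fully down. I let go and withdraw.

Emit:
drive_tool:
  rows:
    - [0,0,0,0,0,0,0]
    - [0,0,0,-5,0,0,0]
    - [0,0,0,-15,0,0,0]
    - [0,0,0,-50,0,0,0]
    - [0,0,0,-90,0,0,0]
    - [0,-30,0,-130,0,0,0]
    - [0,-42,0,-145,0,0,0]
    - [0,-42,0,-145,0,0,0]
    - [0,-42,0,-145,0,0,0]

```text
time: 25.3
eef_pos: [0.6081, -0.1498, 0.2213]
tool_rot: [0.575, 0.818, 0.0, 0.0]
ft_force: [0.3, -0.3, -1.5]
finger_gap: 0.005
grip_force: 0.0
```

```bash
python3 - <<'E'
from h import *
st();snap("wrist","w16.png");marks("wrist");snap("top","t16.png");marks("top");dial()
w=cv2.imread("pics/w16.png")[:,:,::-1].copy();c=(.591,-.11)
circ(rect("wrist",w,.112,c,half=.05,s=.00025),c,.014,half=.05,s=.00025)
env.close_job()
E
```

```text
t 25.3 tcp [ 0.6081 -0.1498  0.2213] hd 109.9 F [ 0.3 -0.3 -1.5] j [-0.28  0.    1.49  0.    1.64 -0.63] gap 0.00512039480405688
wrist unit [252.9  58.9] 0.87 [ 0.5659 -0.0349  0.    ]
wrist confirm_top [251.4 134.9] 0.89 [ 0.5917 -0.1095  0.11  ]
top unit [297.1 208.2] 0.93 [ 0.5738 -0.036   0.    ]
top dial_axis [281.8 220.9] 0.55 [0.5427 0.0073 0.115 ]
top lug [278.1 202.5] 0.55 [0.5828 0.0154 0.127 ]
top confirm_top [333.4 200.6] 0.57 [ 0.5869 -0.1081  0.11  ]
top 0.9 [0.5782 0.0174 0.127 ] phi 9.5
side 0.69 [0.573 0.033 0.127] phi 40.5
circle 0.5926 -0.1095 r 0.0134
the job is handed in; nothing more can be done
```

The job is handed in at about 25 s, result not shown: from camera and force readings, the dial rests four clicks clockwise, the button went fully down once and was released, the unit hardly moved, and the arm is clear.

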